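# Clear plastic chips off the lab plate with the suction set to its mark

### The job

Turn the blue suction valve's lever until it stands over the red set mark and leave it there while you take the scraper from its mat and push all the orange chips off the white plate into the catch tray, never touching a chip with the fingers. Then stand the scraper back upright on the middle of its mat, lengthwise along it, let go, and only then turn the blue lever back until it is fully shut. Leave the yellow valve, the bottle and the green carton alone.

Things in the scene. Friction and masses are not known exactly. Their poses are not given: they have to be found in the camera images.
- blue_lever (a joint): Opening angle of the suction valve's blue lever, rad: 0 = fully shut (hard stop), 1.571 = fully open (hard stop). It grows counter-clockwise seen from above. Shut, the lever points along the valve's +y; fully open, along its -x, over the steel outlet nozzle. Starts at 0 to 0.2. Friction about 0.12 N m; it stays where it is left.
- set_tab (a joint): Angle of the red set mark, rad, in the same sense and from the same zero as blue_lever: at the set opening both read the same. It is 0.6 to 1.2 and stays fixed in an episode. It is a flat red strip 10 mm wide under the lever's level, reaching from 42 to 118 mm from the valve's axis, so that it sticks out past the lever's end.
- blue_lever_tip (a point): Point on the blue lever's centre line, 95 mm from the turning axis and 5 mm short of its outer end, at half the lever's height. The lever is a straight level bar 16 mm wide and 24 mm tall, reaching to 100 mm from the axis; its middle is 123 mm and its top 135 mm above the bench. Free space of 23 mm lies under the bar, over the dial.
- suction_valve_axis (a point): Point on the suction valve's vertical turning axis at the lever's mid-height (123 mm). The valve is a steel turret fixed to the bench, with a 60 mm round foot, an outlet nozzle along its -x and a white 104 mm dial disc whose top is at 84 mm. The axes are the valve's: x, y level, z up.
- tab_mark (a point): Point 95 mm from the valve's axis in the direction of the red mark, at the lever's mid-height: where blue_lever_tip must come to.
- yellow_lever_tip (a point): Same point on the yellow lever of the other, otherwise equal turret (gas valve, without a red mark): a bystander. Its lever stands at any angle and must not be turned.
- gas_valve_axis (a point): Point on the gas valve's vertical axis at lever mid-height (123 mm).
- station: White plate 190 (x) by 170 mm (y), top 50 mm above the bench, with a catch tray at its open +x end; fixed. Origin on the bench under the plate's centre; x points to the tray, z up. Rails 8 mm thick, 15 mm above the plate, on both long sides and the closed -x end; 154 mm between the side rails. Axes shared by its points.
- plate_mid (a point): Centre of the plate's top, 50 mm above the bench; axes as station.
- tray_mid (a point): Centre of the dark steel catch tray's floor, 5 mm above the bench, at x = +145 mm of the station. The tray spans station x = 95 to 200 mm, is 160 mm wide inside, and its three outer walls are 45 mm high; axes as station.
- scraper: Scraper block, loose, 0.17 to 0.35 kg, standing upright: a green blade bar 24 mm (x) by 134 mm (y) by 30 mm tall, with a wooden grip 26 mm (x) by 60 mm (y) on its middle up to 85 mm. Origin at the centre of its underside, z up. Grip it across x.
- mat: Grey rubber mat fixed to the bench, 90 mm (x) by 190 mm (y), 4 mm thick, the scraper's parking place. Origin at the centre of its underside. The scraper stands on it with its blade along the mat's y.
- bottle: Amber bottle, loose, 68 mm in diameter, 125 mm tall: a bystander. Origin at the centre of its underside.
- carton: Green and white carton, loose, 120 x 110 x 75 mm: a bystander. Origin at the centre of its underside.
- chip1: Orange plastic chip, loose, about 32 x 24 x 8 mm, 12 g, starting flat on the plate, its centre between x = -12 and +70 mm and within 57 mm of the station's middle line, so that the plate behind it (towards -x) is free for the blade. Origin at the centre of its underside.
- chip2: Orange plastic chip, loose, about 32 x 24 x 8 mm, 12 g, starting flat on the plate, its centre between x = -12 and +70 mm and within 57 mm of the station's middle line, so that the plate behind it (towards -x) is free for the blade. Origin at the centre of its underside.
- chip3: Orange plastic chip, loose, about 32 x 24 x 8 mm, 12 g, starting flat on the plate, its centre between x = -12 and +70 mm and within 57 mm of the station's middle line, so that the plate behind it (towards -x) is free for the blade. Origin at the centre of its underside.

How it is judged:
By the outcome, as a careful person would: the job done as asked, in the order asked, and still so for the second after the job is handed in, with the robot touching nothing.
It also fails if it takes over 72 s, if anything falls off the work surface, if the arm or the gripper's body presses on something with over 40 N, if the wrist force passes 120 N, or if a joint passes its speed limit or range.

### The arm

A 6-joint arm with a two-finger parallel gripper is mounted at the origin on the work surface. World frame = base frame: x ahead of the robot, y to its left, z up, the work surface at z = 0. Lengths are in m, angles in rad, forces in N, time in s.
With the tool pointing down it reaches from about 0.35 to 0.925 m from the base axis. Payload 6.4 kg.
Tool frame: the origin (TCP) lies at the very end of the fingers, on their centre line; the grasp point (between the pads) lies 19 mm behind it; z points along the fingers, y is the line along which they close (so a half turn about z gives the same grasp; the last joint's range is limited). The gripper opens to 94 mm and grips with 3 to 60 N. Pads are 16 mm wide; open, the fingers measure 119 mm over their backs; the gripper's body (75 mm by 177 mm) begins 78 mm behind the grasp point.
Start: joints at [-1.322, 0.245, 1.558, -0, 1.339, -0.174], TCP at [0.267, -0.593, 0.205] pointing down, gripper open.
Joint ranges: [-3.13, 3.13], [-1.02, 2.26], [0.13, 2.54], [-0.95, 4.09], [0.21, 2.88], [-2.74, 2.74]. Speed limits (rad/s): [2.57, 2.57, 3.14, 3.14, 3.14, 3.14].

### API

Orientations are given as a rotation vector (axis times angle).
In Python, from station import env, sensors, read_camera, calibration, finder gives the robot as it stands. Calls block until the motion is done:
- env.goto(position, orientation): joint-space move of the TCP to a pose.
- env.move_linear(position, rotation=None, velocity=0.15, max_force=None): straight line of the TCP; rotation=None keeps the orientation; velocity is the mean speed in m/s. With max_force (N) it stops when the force on the tool has changed by that much, and returns True; else False.
- env.goto_joints(angles): joint-space move.
- env.let_go() and env.close(newtons=None): open the fingers fully, or close them until they stop; newtons is the grip in N (None keeps the last).
- env.sleep(seconds).
- env.inverse_kinematics(position, orientation): joint angles nearest the present ones, or None.
- sensors.read_state(): the state.
- read_camera(name): name is "scene" or "side" or "wrist"; returns (picture, depth): 420x560x3 uint8, red, green, blue; 420x560 float32, m along the optical axis (not along the pixel's ray), 0 where there is no reading.
- calibration(name): a dict with "vfov" (degrees; the focal length in pixels is half the picture's height over the tangent of half this angle, whatever the lens; pixels are square), "cx", "cy" (the principal point, pixels), "k1" (the pictures are not rectified: a ray, as slopes to the right and down, at radius r is drawn at 1 + k1 r^2 times it, then the intrinsics apply), "rvec" (rotation vector, rad) and "tvec" (3), from world to camera coordinates, as OpenCV has them. Camera axes: x right, y down, z forward; pixel columns grow to the right and rows downward; lengths in m; the calibration is good to about 2 mm. A picture is of the moment at which its call begins: read the wrist's pose just before it. calibration takes no time and is no camera call; for the wrist camera it gives the pose at the moment of the call.
A pose or a line that the arm cannot do raises env.PlanningError and nothing moves.
- env.hand_in(): hands the job in; it is judged then, once.
Trained networks look in the newest picture that a camera, given by its name, has taken for a name from the list of things; names that differ only in an ending like _2 or _b are one class to them, and where a whole thing is asked for, a point or a joint stands for the part that bears it (a point fixed in the world has none). Each returns a list of dicts, best first, with "conf" (0 to 1); they miss things now and then, are a little off and sometimes report something else, mostly with a low value. They report only what shows in the picture. A call takes as long as a camera call.
- finder.outline_of(camera, label): "mask" (420x560 bool, what is visible of it).
- finder.spot_point(camera, label): "at" ([x, y, z] in m, in world coordinates, good to about 4 mm: a listed point, or the origin of a listed thing).
The state is a dict: "t": time; "joint_pos": joint angles; "dq": joint speeds; "effort": joint torques, N m; "tcp_pos": TCP position; "ee_rot": TCP orientation; "contact_force": force on the tool from outside, world axes, zero at the start; "torque": the same for the moment, N m; "gripper_width": finger opening in m; "grip_force": force on a finger pad.
Only numpy, scipy, OpenCV 4.12 (cv2) and the standard library are available. Lean on these libraries where they do the work, as an engineer would, in place of code of your own. Each camera call takes 0.05 s, during which the arm holds its last target. There are 200 camera calls.

## Working session

There is one attempt and no reset: what is moved stays moved. The work goes in short steps, each a Python script; the robot and the scene stay as the last script left them, time stands still between calls to the robot, and variables do not carry over. Pictures are saved under pics/ and viewed, at most 10 in all, crops included, and the job is handed in when it is done.

```bash
ls; mkdir -p pics
cat > h.py <<'E'
import numpy as np, cv2
from scipy.spatial.transform import Rotation as R
from station import env, sensors, read_camera, calibration, finder
def snap(cam,fn=None):
    p,d=read_camera(cam)
    if fn: cv2.imwrite('pics/'+fn,p[:,:,::-1])
    return p,d,calibration(cam)
def K(c,h=420):
    f=h/2/np.tan(np.radians(c['vfov'])/2); return f
def cloud(d,c):
    f=K(c); v,u=np.mgrid[0:d.shape[0],0:d.shape[1]]
    xd=(u-c['cx'])/f; yd=(v-c['cy'])/f; x,y=xd.copy(),yd.copy()
    for _ in range(8):
        s=1+c['k1']*(x*x+y*y); x,y=xd/s,yd/s
    P=np.stack([x*d,y*d,d],-1)
    Rm=cv2.Rodrigues(np.array(c['rvec'],float))[0]
    return (P-np.array(c['tvec']).ravel())@Rm
def down(yaw): # tool z down, tool y axis at angle yaw (world)
    y=np.array([np.cos(yaw),np.sin(yaw),0]); z=np.array([0,0,-1.]); x=np.cross(y,z)
    return R.from_matrix(np.stack([x,y,z],1)).as_rotvec()
E
cat > a.py <<'E'
from h import *
s=sensors.read_state(); print(s['t'],s['tcp_pos'],s['ee_rot'])
names="blue_lever_tip suction_valve_axis tab_mark yellow_lever_tip gas_valve_axis station plate_mid tray_mid scraper mat bottle carton chip1".split()
for cam in ['scene','side']:
    p,d,c=snap(cam,cam+'0.png'); print(cam,c)
    for n in names:
        r=finder.spot_point(cam,n)
        print(n,[(round(q['conf'],2),np.round(q['at'],3).tolist()) for q in r[:4]])
E
python3 a.py
```

```text
pics
0.0 [ 0.26654943 -0.59218305  0.20438111] [-3.06981914e+00 -6.58823937e-01  1.58133424e-04]
scene {'vfov': 55.21266412763802, 'cx': 279.4484946388433, 'cy': 215.473291176291, 'k1': -0.11177069109022929, 'rvec': array([ 2.13408603,  1.32044169, -0.45154091]), 'tvec': array([-0.28609733, -0.31584788,  1.57295401])}
blue_lever_tip [(0.56, [0.648, 0.222, 0.123])]
suction_valve_axis [(0.88, [0.636, 0.127, 0.122])]
tab_mark [(0.54, [0.591, 0.211, 0.125]), (0.29, [0.676, 0.354, 0.001])]
yellow_lever_tip [(0.58, [0.428, 0.385, 0.122])]
gas_valve_axis [(0.89, [0.505, 0.329, 0.124])]
station [(0.72, [0.532, -0.054, 0.002])]
plate_mid [(0.71, [0.531, -0.055, 0.05])]
tray_mid [(0.81, [0.674, -0.04, 0.002])]
scraper [(0.77, [0.469, -0.356, 0.002])]
mat [(0.87, [0.475, -0.349, 0.001]), (0.62, [0.588, -0.045, 0.048]), (0.35, [0.674, 0.356, -0.004])]
bottle [(0.87, [0.677, 0.355, 0.002]), (0.26, [0.532, -0.008, 0.052]), (0.16, [0.588, 0.213, 0.124])]
carton [(0.64, [0.651, 0.223, 0.121])]
chip1 [(0.53, [0.588, -0.044, 0.046]), (0.43, [0.545, -0.091, 0.049]), (0.39, [0.531, -0.011, 0.049])]
side {'vfov': 43.036631167961744, 'cx': 280.30098188386785, 'cy': 203.61281900437268, 'k1': 0.03169040749006586, 'rvec': array([ 0.72604551, -2.44442105,  1.29670064]), 'tvec': array([0.49634772, 0.22498395, 1.05552141])}
blue_lever_tip [(0.92, [0.649, 0.222, 0.12])]
suction_valve_axis [(0.77, [0.632, 0.126, 0.126])]
tab_mark [(0.42, [0.587, 0.212, 0.12])]
yellow_lever_tip [(0.72, [0.43, 0.391, 0.121])]
gas_valve_axis [(0.73, [0.5, 0.329, 0.122])]
station [(0.58, [0.531, -0.057, -0.001])]
plate_mid []
tray_mid []
scraper [(0.66, [0.466, -0.355, 0.005])]
mat [(0.64, [0.473, -0.352, 0.0])]
bottle [(0.86, [0.671, 0.358, -0.001])]
carton [(0.84, [0.674, -0.372, 0.0])]
chip1 [(0.52, [0.532, -0.003, 0.05]), (0.42, [0.586, -0.048, 0.053]), (0.41, [0.549, -0.092, 0.051])]
```

View pics/scene0.png

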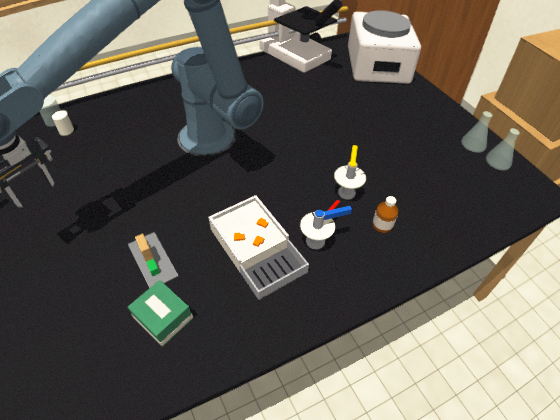

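View pics/side0.png

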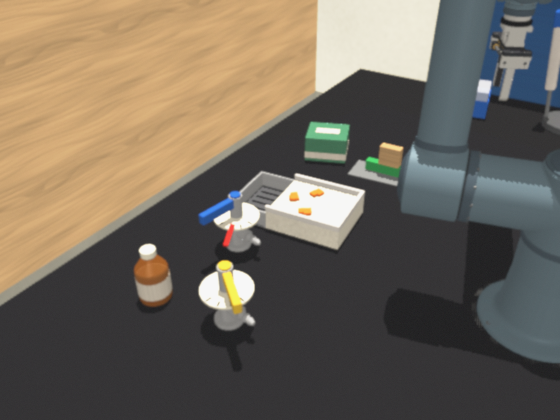

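The scene shows the mat and scraper at about (153,258), the carton at (160,310), and the plate with 3 chips at (247,232). The tray is at (275,268), the blue valve at (318,225) with the red mark at (333,205), the yellow valve at (350,178) and the bottle at (385,215). The finder's points agree with these, except for one false "carton" detection. Next I'll take close wrist views.

```bash
cat > b.py <<'E'
from h import *
import pickle
s=sensors.read_state(); M=R.from_rotvec(s['ee_rot']).as_matrix(); c=calibration('wrist')
Rm=cv2.Rodrigues(np.array(c['rvec']))[0]; cp=-Rm.T@np.array(c['tvec']).ravel()
off=M.T@(cp-s['tcp_pos']); print('cam off in tool',off,'axis',M.T@Rm[2],'vfov',c['vfov'],'tool y',M[:,1])
yaw=np.arctan2(M[1,1],M[0,1])
if abs(yaw)>np.pi/2: yb=np.pi
else: yb=0
out={}
for nm,tgt,yw,labels in [('mat',(0.47,-0.353,0),yb,['scraper','mat']),('plate',(0.56,-0.05,0.05),yb,['station','plate_mid','tray_mid','chip1']),
   ('valve',(0.625,0.15,0.12),yb,['blue_lever_tip','suction_valve_axis','tab_mark'])]:
    rot=down(yw); Mt=R.from_rotvec(rot).as_matrix()
    o=Mt@np.array([off[0],off[1],0]); 
    p=np.array(tgt)-o*0.8; p[2]=0.30
    t0=sensors.read_state()['t']
    env.goto(p,rot)
    im,d,c=snap('wrist','w_%s.png'%nm); s=sensors.read_state()
    out[nm]=(im,d,c); print(nm,p,'dt',s['t']-t0,np.round(s['joint_pos'],2))
    for n in labels:
        print(n,[(round(q['conf'],2),np.round(q['at'],4).tolist()) for q in finder.spot_point('wrist',n)[:4]])
pickle.dump(out,open('v.pkl','wb'))
E
python3 b.py
```

```text
cam off in tool [ 0.07031178 -0.00190387 -0.18047136] axis [-2.45782540e-01 -2.70554115e-05  9.69324993e-01] vfov 58.13787911674567 tool y [ 4.10309546e-01 -9.11946310e-01 -6.32858073e-05]
mat [ 0.4715231  -0.40924942  0.3       ] dt 1.1667 [-0.9   0.13  1.52 -0.    1.49 -0.9 ]
scraper [(0.84, [0.4695, -0.3598, 0.0054])]
mat [(0.57, [0.471, -0.3515, -0.0015])]
plate [ 0.5615231  -0.10624942  0.3       ] dt 1.25 [-0.39 -0.    1.66 -0.    1.49 -0.39]
station [(0.92, [0.533, -0.0586, 0.0019])]
plate_mid [(0.86, [0.5299, -0.0587, 0.0503])]
tray_mid [(0.63, [0.6752, -0.0414, 0.0043])]
chip1 [(0.95, [0.5498, -0.0953, 0.0526]), (0.94, [0.5285, -0.0075, 0.0531]), (0.85, [0.5881, -0.0502, 0.0528])]
valve [0.6265231  0.09375058 0.3       ] dt 0.9000000000000004 [-0.03  0.15  1.5  -0.    1.5  -0.03]
blue_lever_tip [(0.8, [0.6523, 0.2192, 0.1237])]
suction_valve_axis [(0.89, [0.6279, 0.1254, 0.1251])]
tab_mark [(0.93, [0.5913, 0.2104, 0.1262])]
```

```bash
cat > c.py <<'E'
from h import *
import pickle
o=pickle.load(open('v.pkl','rb'))
m=np.hstack([cv2.resize(o[k][0],(400,300)) for k in ['mat','plate']])
cv2.imwrite('pics/m1.png',np.vstack([m,np.hstack([cv2.resize(o['valve'][0],(400,300)),np.zeros((300,400,3),np.uint8)])])[:,:,::-1])
def line(P,name):
    c=np.median(P,0); 
    r=cv2.minAreaRect((P[:,:2]*1000).astype(np.float32)); print(name,len(P),'med',np.round(c,4),'rect',np.round(r[0],1),np.round(r[1],1),round(r[2],1),'z',np.round(np.percentile(P[:,2],[5,50,95]),4))
im,d,c=o['valve']; X=cloud(d,c); H=cv2.cvtColor(im,cv2.COLOR_RGB2HSV).astype(int); ok=d>0
h,s,v=H[...,0],H[...,1],H[...,2]
B=X[ok&(h>100)&(h<130)&(s>120)&(v>60)]; line(B[B[:,2]>.128],'blue top')
Rd=X[ok&((h<6)|(h>174))&(s>150)&(v>60)]; line(Rd,'red')
W=X[ok&(s<40)&(v>150)&(abs(X[...,2]-.084)<.004)]; line(W,'dial')
N=X[ok&(X[...,2]>.01)&(X[...,2]<.078)&(np.hypot(X[...,0]-.63,X[...,1]-.126)<.12)]; line(N,'below dial')
im,d,c=o['plate']; X=cloud(d,c); H=cv2.cvtColor(im,cv2.COLOR_RGB2HSV).astype(int); ok=d>0
h,s,v=H[...,0],H[...,1],H[...,2]
line(X[ok&(abs(X[...,2]-.05)<.003)&(s<60)&(v>110)],'plate')
line(X[ok&(abs(X[...,2]-.065)<.004)&(s<60)&(v>110)],'rails')
o_=(ok&(h>6)&(h<20)&(s>150)&(v>100)).astype(np.uint8)
n,l,st,_=cv2.connectedComponentsWithStats(o_)
for i in range(1,n):
    if st[i,4]>80: line(X[l==i],'chip')
im,d,c=o['mat']; X=cloud(d,c); H=cv2.cvtColor(im,cv2.COLOR_RGB2HSV).astype(int); ok=d>0
h,s,v=H[...,0],H[...,1],H[...,2]; near=np.hypot(X[...,0]-.47,X[...,1]+.355)<.12
line(X[ok&near&(abs(X[...,2]-.034)<.005)&(h>45)&(h<80)&(s>120)],'blade top')
line(X[ok&near&(X[...,2]>.078)&(X[...,2]<.11)],'grip top')
g=X[ok&near&(abs(X[...,2]-.004)<.003)&(s<60)&(v>50)]; line(g,'mat')
E
python3 c.py
```

```text
blue top 2263 med [0.6391 0.174  0.1365] rect [639.7 171. ] [111.1  22.4] 79.1 z [0.1346 0.1365 0.143 ]
red 910 med [0.5938 0.2018 0.0912] rect [589.4 207.1] [14.8 93.8] 26.6 z [0.001  0.0912 0.0926]
dial 3757 med [0.6279 0.1072 0.0854] rect [571.1 166.8] [ 95.2 248.3] 53.3 z [0.0841 0.0854 0.0867]
below dial 2569 med [0.6073 0.0387 0.0465] rect [613.7  57.2] [107.9 186.8] 55.8 z [0.0148 0.0465 0.0666]
plate 20892 med [ 0.5287 -0.0504  0.0512] rect [583.9 -48. ] [287.7 170.3] 6.1 z [0.0497 0.0512 0.0525]
rails 4091 med [ 0.4906 -0.0463  0.0661] rect [528.1 -54.2] [190.9 171.2] 6.1 z [0.064  0.0661 0.0675]
chip 582 med [ 0.5287 -0.0061  0.0591] rect [529.1  -5. ] [30.9 23.2] 35.4 z [0.0577 0.0591 0.0604]
chip 538 med [ 0.5861 -0.046   0.0592] rect [587.6 -46.4] [23.2 31.5] 42.3 z [0.0578 0.0592 0.0606]
chip 503 med [ 0.5473 -0.0909  0.0592] rect [545.6 -90.2] [30.9 23.2] 70.6 z [0.0578 0.0592 0.0606]
chip 108 med [ 0.5117 -0.08    0.4194] rect [511.6 -79.8] [7.5 2.4] 86.6 z [0.418  0.4194 0.4202]
chip 107 med [ 0.6079 -0.079   0.4189] rect [608.1 -79.1] [2.1 5.8] 8.5 z [0.4173 0.4189 0.4202]
blade top 421 med [ 0.5022 -0.3522  0.035 ] rect [ 465.4 -357.4] [130.2  22.4] 3.6 z [0.0336 0.035  0.0365]
grip top 1519 med [ 0.4658 -0.3582  0.0899] rect [ 466.1 -358.4] [60.  26.2] 3.4 z [0.088  0.0899 0.0913]
mat 15713 med [ 0.4853 -0.3507  0.0038] rect [ 471.2 -355.7] [239.4 236.2] 48.2 z [0.0011 0.0038 0.0061]
```

View pics/m1.png

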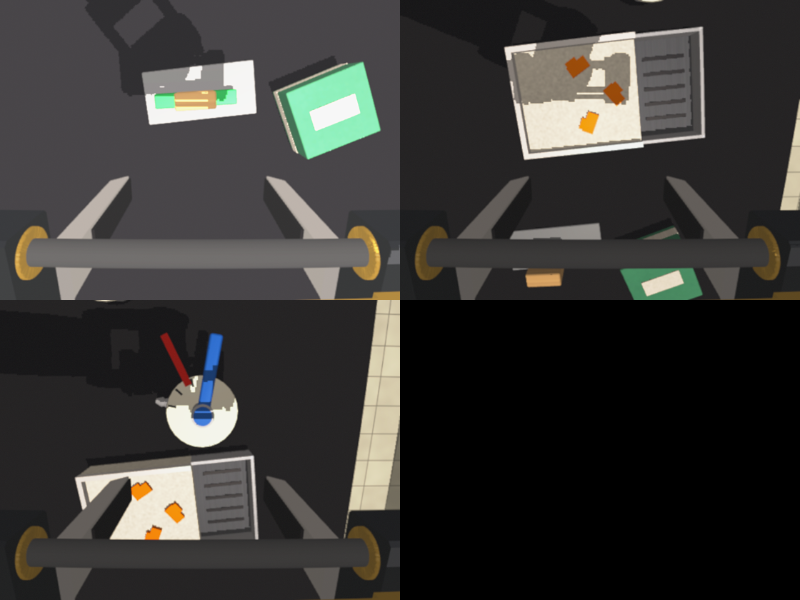

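The wrist views show the mat at (200,92) with the scraper lying along world x. The carton is to its right, the plate with chips is tilted about 6° at (575,95), and the blue lever is at (210,370) with the red mark at (175,360). Now I'll fit these precisely.

```bash
cat > d.py <<'E'
from h import *
import pickle
from scipy.optimize import least_squares
o=pickle.load(open('v.pkl','rb'))
def seg(k):
    im,d,c=o[k]; X=cloud(d,c); H=cv2.cvtColor(im,cv2.COLOR_RGB2HSV).astype(int); return X,d>0,H[...,0],H[...,1],H[...,2]
X,ok,h,s,v=seg('valve'); r=np.hypot(X[...,0]-.63,X[...,1]-.126)
W=(ok&(s<70)&(v>70)&(abs(X[...,2]-.085)<.004)&(r<.065)).astype(np.uint8)
hull=cv2.convexHull((X[W>0][:,:2]*1000).astype(np.float32))[:,0]
f=least_squares(lambda p:np.hypot(*(hull-p[:2]).T)-p[2],[630,126,52],loss='soft_l1'); ax=f.x[:2]/1000; print('dial',f.x)
def fit(m,n):
    P=X[m]; P=P[np.hypot(P[:,0]-ax[0],P[:,1]-ax[1])<.13]
    rc=cv2.minAreaRect((P[:,:2]*1000).astype(np.float32)); q=P[np.hypot(P[:,0]-ax[0],P[:,1]-ax[1])>.055]
    vx,vy,x0,y0=cv2.fitLine(q[:,:2].astype(np.float32),cv2.DIST_HUBER,0,1e-4,1e-4).ravel()
    m_=q[:,:2].mean(0)-ax; a=np.degrees(np.arctan2(vy,vx))%180
    print(n,len(P),rc,'line ang',a,'radial ang',np.degrees(np.arctan2(m_[1],m_[0])),'rmax',np.hypot(*(q[:,:2]-ax).T).max(),'z',np.median(q[:,2]))
fit(ok&(h>100)&(h<130)&(s>120)&(v>50)&(X[...,2]>.132)&(X[...,2]<.140),'blue')
fit(ok&((h<6)|(h>174))&(s>150)&(v>40)&(X[...,2]>.085)&(X[...,2]<.1),'red')
N=X[ok&(X[...,2]>.015)&(X[...,2]<.075)&(r<.1)&(X[...,1]>.1)]; print('nozzle',len(N),N.mean(0),np.degrees(np.arctan2(N[:,1].mean()-ax[1],N[:,0].mean()-ax[0])), N.min(0))
X,ok,h,s,v=seg('mat')
for t in (70,90,110):
    m=(ok&(X[...,2]<.015)&(v>t)&(s<60)&(np.hypot(X[...,0]-.47,X[...,1]+.352)<.13)).astype(np.uint8)
    m=cv2.morphologyEx(m,cv2.MORPH_OPEN,np.ones((3,3)))
    n,l,st,_=cv2.connectedComponentsWithStats(m); big=[i for i in range(1,n) if st[i,4]>150]
    P=X[np.isin(l,big)]; print('mat',t,cv2.minAreaRect((P[:,:2]*1000).astype(np.float32)),np.median(P[:,2]))
E
python3 d.py
```

```text
dial [631.63705791 127.2537793   51.82248075]
blue 1749 ((639.767822265625, 175.2627716064453), (102.71862030029297, 16.054180145263672), 80.15599060058594) line ang 80.98579 radial ang 80.4376205137302 rmax 0.10005187522682073 z 0.13614003132832778
red 806 ((595.831787109375, 199.61080932617188), (10.117486000061035, 74.66655731201172), 26.69980812072754) line ang 116.64788 radial ang 116.42703733072759 rmax 0.11819009536061878 z 0.0912976399224811
nozzle 195 [0.56938312 0.14002236 0.04842588] 168.40911690282567 [0.55876369 0.13001059 0.04197997]
mat 70 ((482.6390075683594, -362.9250183105469), (259.8594970703125, 226.4142303466797), 49.18735122680664) 0.0017387380801910548
mat 90 ((473.0809631347656, -349.7132873535156), (194.05453491210938, 93.01043701171875), 6.4154582023620605) 0.004963385544942125
mat 110 ((473.06549072265625, -349.7603759765625), (193.13327026367188, 92.108642578125), 6.256718158721924) 0.00497735301931434
```

```bash
cat >> h.py <<'E'
AX=np.array([0.6316,0.1273])
def lp(deg,z,r=.08):
    a=np.radians(deg); return np.array([AX[0]+r*np.cos(a),AX[1]+r*np.sin(a),z]), down(a-np.pi/2)
def arc(a0,a1,z=.110,v=.05,mf=None,n=None):
    n=n or int(np.ceil(abs(a1-a0)/6))
    for a in np.linspace(a0,a1,n+1)[1:]:
        p,r=lp(a,z)
        if env.move_linear(p,r,velocity=v,max_force=mf): return True
    return False
def st(*m):
    s=sensors.read_state(); print(*m,'t',round(s['t'],2),np.round(s['tcp_pos'],4),'F',np.round(s['contact_force'],1),'w',round(s['gripper_width'],4),'g',np.round(s['grip_force'],1))
def levers(fn):
    im,d,c=snap('wrist',fn); X=cloud(d,c); H=cv2.cvtColor(im,cv2.COLOR_RGB2HSV).astype(int); h,s,v=H[...,0],H[...,1],H[...,2]
    r=np.hypot(X[...,0]-AX[0],X[...,1]-AX[1])
    for n,m in (('blue',(h>100)&(h<130)&(s>120)&(v>50)&(X[...,2]>.131)&(X[...,2]<.141)&(r<.13)),
                ('red',((h<6)|(h>174))&(s>150)&(v>40)&(X[...,2]>.085)&(X[...,2]<.1)&(r<.13))):
        q=X[m&(d>0)&(r>.05)]
        if len(q): 
            e=q[:,:2].mean(0)-AX; l=cv2.fitLine(q[:,:2].astype(np.float32),cv2.DIST_HUBER,0,1e-4,1e-4).ravel()
            print(n,len(q),'radial',np.degrees(np.arctan2(e[1],e[0])),'line',np.degrees(np.arctan2(l[1],l[0]))%180)
E
cat > e.py <<'E'
from h import *
p,r=lp(80.5,.17); env.goto(p,r); p,r=lp(80.5,.110)
print(env.move_linear(p,r,velocity=.1,max_force=15)); st('at')
env.close(8); st('closed')
arc(80.5,116.6); st('turned')
env.let_go(); st('open'); p,r=lp(116.6,.2); env.move_linear(p,r,velocity=.2)
env.goto([0.6265,0.0937,0.30],down(0)); levers('w2.png'); st()
E
python3 e.py
```

```text
False
at t 6.64 [0.6452 0.2062 0.1104] F [ 0.2 -0.   0.1] w 0.0939 g 0.0
closed t 7.82 [0.6451 0.2062 0.11  ] F [ 1.7  0.1 -0.8] w 0.0158 g 8.0
turned t 9.86 [0.5962 0.1985 0.11  ] F [ 3.8 -4.6 -1.8] w 0.0161 g 8.0
open t 11.11 [0.5958 0.1988 0.11  ] F [0.8 0.8 0.5] w 0.0937 g 0.0
blue 1109 radial 117.0989933164587 line 117.94685
red 116 radial 116.68976047954824 line 167.99814
t 12.4 [0.6251 0.0947 0.2968] F [-0.6  0.6 -0.1] w 0.094 g 0.0
```

The blue lever is on the mark: 117.1° against 116.5°, about 0.8 mm at the tip. Now the scraper.

```bash
cat > f.py <<'E'
from h import *
r=down(np.radians(3.5-90)); p=np.array([.4661,-.3583,.053])
env.goto(p+[0,0,.11],r); print(env.move_linear(p,r,velocity=.1,max_force=15)); st('at')
env.close(30); st('closed')
env.move_linear(p+[0,0,.16],velocity=.15); st('up')
yaw=np.radians(6.1); u=np.array([np.cos(yaw),np.sin(yaw),0]); c=np.array([.530,-.056,0])
q=c-.060*u; q[2]=.20; env.goto(q,down(yaw)); st('over')
im,d,cc=snap('wrist','w3.png'); X=cloud(d,cc); s=sensors.read_state(); M=R.from_rotvec(s['ee_rot']).as_matrix()
T=(X-s['tcp_pos'])@M; H=cv2.cvtColor(im,cv2.COLOR_RGB2HSV).astype(int)
m=(d>0)&(H[...,0]>45)&(H[...,0]<85)&(H[...,1]>110)&(abs(T[...,0])<.12)&(abs(T[...,1])<.05)&(T[...,2]>.0)&(T[...,2]<.06)
P=T[m]; print(len(P), np.percentile(P,[1,50,99],axis=0).round(4), cv2.minAreaRect((P[:,:2]*1000).astype(np.float32)))
E
python3 f.py
```

```text
False
at t 15.47 [ 0.4666 -0.3588  0.0538] F [-1.1 -0.1 -0.1] w 0.094 g 0.0
closed t 16.52 [ 0.4661 -0.3583  0.053 ] F [ 0.5 -1.3 -0.6] w 0.0253 g 30.0
up t 17.73 [ 0.4656 -0.3577  0.2116] F [ 0.4 -0.  -1.9] w 0.0256 g 30.0
over t 18.87 [ 0.4705 -0.0629  0.1999] F [-0.2  1.1 -1.8] w 0.0258 g 30.0
3020 [[ 0.0332 -0.0125  0.0162]
 [ 0.0518 -0.0016  0.0178]
 [ 0.0696  0.0094  0.0193]] ((51.214996337890625, -1.3864946365356445), (36.99002456665039, 22.484756469726562), 0.7724367380142212)
```

View pics/w3.png

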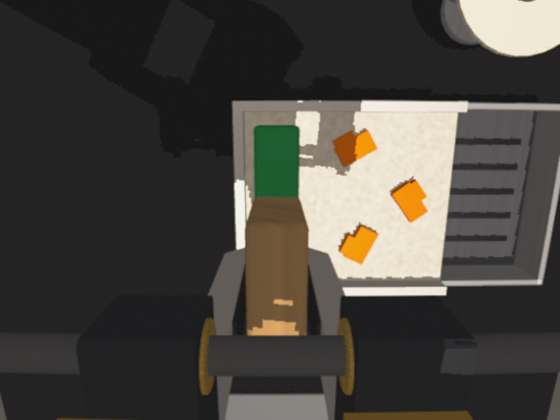

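The blade is held level, behind all three chips (355,147), (410,200), (358,245). It sits about 2.7 mm to +y in the grip, so I'll compensate and push.

```bash
cat > g.py <<'E'
from h import *
yaw=np.radians(6.1); u=np.array([np.cos(yaw),np.sin(yaw),0]); v=np.array([-u[1],u[0],0]); c=np.array([.530,-.056,0])
P=lambda s,z: c+s*u-.0027*v+[0,0,z]
env.move_linear(P(-.058,.115),down(yaw),velocity=.12,max_force=15); st('above')
print(env.move_linear(P(-.058,.094),velocity=.03,max_force=4)); st('touch')
z=sensors.read_state()['tcp_pos'][2]+.001
env.move_linear(P(-.058,z),velocity=.03); st('lift1')
print(env.move_linear(P(.092,z),velocity=.06,max_force=25)); st('pushed')
env.move_linear(P(.092,.17),velocity=.15)
env.goto(P(-.07,.22),down(yaw)); snap('wrist','w4.png'); st()
print([(round(q['conf'],2),np.round(q['at'],4).tolist()) for q in finder.spot_point('wrist','chip1')[:5]])
E
python3 g.py
```

```text
above t 19.77 [ 0.4732 -0.0652  0.1157] F [-0.3 -0.2 -2.4] w 0.0255 g 30.0
True
touch t 20.32 [ 0.4727 -0.0648  0.0988] F [-0.8 -0.5  2.8] w 0.026 g 30.0
lift1 t 20.57 [ 0.4722 -0.0647  0.0993] F [ 0.2  0.2 -3. ] w 0.0261 g 30.0
False
pushed t 23.23 [ 0.6216 -0.0489  0.0998] F [-0.5  0.1 -2.3] w 0.0258 g 30.0
t 24.61 [ 0.4612 -0.0661  0.2194] F [ 0.6 -0.1 -2.6] w 0.0256 g 30.0
[(0.97, [0.6623, -0.0381, 0.0146]), (0.79, [0.6523, -0.0771, 0.0162]), (0.66, [0.6585, 0.0173, 0.019])]
```

View pics/w4.png

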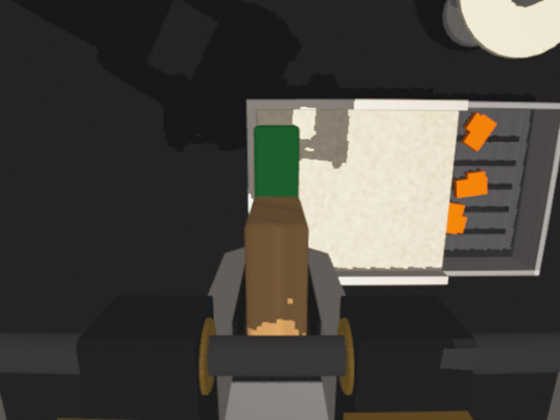

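All three chips are in the tray, at (480,130), (470,185) and (455,218), and the plate is clear. Now I'll park the scraper.

```bash
cat > i.py <<'E'
from h import *
r=down(np.radians(6.3-90)); p=np.array([.473-.0027,-.350-.0003,.0])
env.goto(p+[0,0,.20],r); env.move_linear(p+[0,0,.07],r,velocity=.15,max_force=15); st('above')
print(env.move_linear(p+[0,0,.048],velocity=.025,max_force=4)); st('touch')
env.let_go(); env.sleep(.2); st('open')
env.move_linear(p+[0,0,.2],velocity=.15)
env.goto([.4715,-.4092,.30],down(0)); im,d,c=snap('wrist','w5.png'); st()
X=cloud(d,c); H=cv2.cvtColor(im,cv2.COLOR_RGB2HSV).astype(int); h,s,v=H[...,0],H[...,1],H[...,2]; ok=d>0
near=np.hypot(X[...,0]-.47,X[...,1]+.352)<.13
for n,m in (('blade',ok&near&(abs(X[...,2]-.035)<.005)&(h>45)&(h<80)&(s>100)),('grip',ok&near&(X[...,2]>.08)&(X[...,2]<.11)),('mat',ok&near&(X[...,2]<.015)&(v>95)&(s<60))):
    m=cv2.morphologyEx(m.astype(np.uint8),cv2.MORPH_OPEN,np.ones((2,2)))>0
    print(n,cv2.minAreaRect((X[m][:,:2]*1000).astype(np.float32)),np.median(X[m][:,2]))
E
python3 i.py
```

```text
above t 26.77 [ 0.471  -0.3509  0.0712] F [-0.5  0.4 -0.6] w 0.0255 g 30.0
True
touch t 27.45 [ 0.4701 -0.3501  0.0527] F [-1.9  0.5  4.3] w 0.0259 g 30.0
open t 28.78 [ 0.4694 -0.3493  0.0517] F [-0.7 -0.2 -0.3] w 0.094 g 0.0
t 31.33 [ 0.4714 -0.4089  0.2992] F [-0.8 -0.5 -0.4] w 0.0939 g 0.0
blade ((471.1172180175781, -349.3109436035156), (131.66378784179688, 25.84668731689453), 6.242920398712158) 0.03522089865979549
grip ((472.2770080566406, -352.0970458984375), (71.54682922363281, 31.639432907104492), 6.296365261077881) 0.09010635285890642
mat ((488.65478515625, -349.1048583984375), (221.66566467285156, 92.78494262695312), 6.26639986038208) 0.005204806365552116
```

View pics/w5.png

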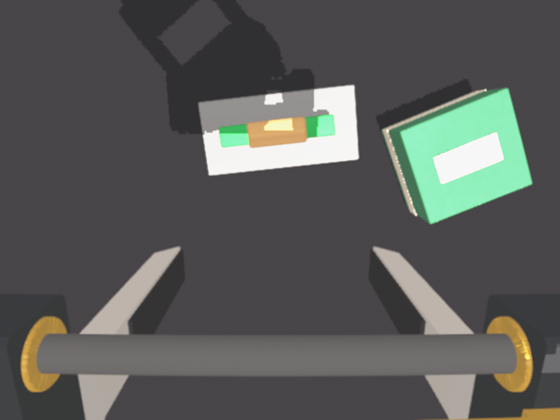

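The scraper stands on the mat at (278,130), aligned with it and within about 2 mm of centre. Now I'll shut the lever.

```bash
cat > j.py <<'E'
from h import *
p,r=lp(116.8,.2); env.goto(p,r); p,r=lp(116.8,.110)
print(env.move_linear(p,r,velocity=.1,max_force=15)); st('at')
env.close(25); st('closed')
arc(116.8,86,v=.05); st('86')
print(arc(86,72,v=.03,mf=12,n=1)); st('stop')
s=sensors.read_state(); e=s['tcp_pos'][:2]-AX; print('tcp ang',np.degrees(np.arctan2(e[1],e[0])))
env.let_go(); st('open')
q=s['tcp_pos'].copy(); q[2]=.2; env.move_linear(q,velocity=.2)
env.goto([0.6265,0.0937,0.30],down(0)); levers('w6.png'); st()
E
python3 j.py
```

```text
False
at t 34.62 [0.5962 0.1988 0.1109] F [ 0.6 -0.2 -0.8] w 0.0941 g 0.0
closed t 35.8 [0.5956 0.1988 0.11  ] F [ 0.6  0.4 -0.5] w 0.0156 g 25.0
86 t 37.55 [0.6375 0.2075 0.1101] F [ 4.1  3.2 -2.9] w 0.0156 g 25.0
True
stop t 38.04 [0.6486 0.2061 0.1099] F [-3.3  0.3  4.7] w 0.0162 g 25.2
tcp ang 77.8102524177936
open t 39.29 [0.6493 0.2067 0.109 ] F [-0.3  0.6  1.1] w 0.0939 g 0.0
blue 1110 radial 79.53676759463791 line 79.42347
red 758 radial 116.54948784149443 line 116.66901
t 40.61 [0.6256 0.0945 0.297 ] F [-0.1  0.5 -1.2] w 0.094 g 0.0
```

View pics/w6.png

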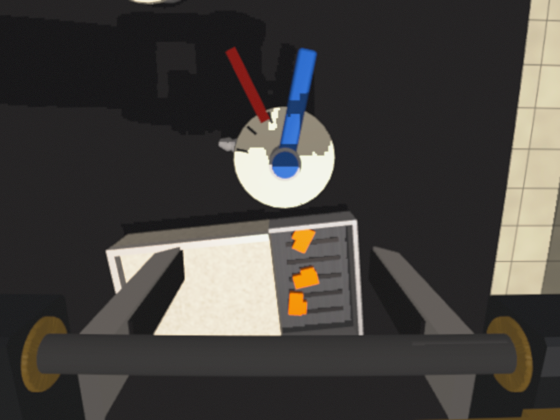

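The lever reads 79.5°, and the nozzle puts fully shut at about 78.4°. To be sure it is on the stop, I'll push it firmly from the open side with closed fingers.

```bash
cat > k.py <<'E'
from h import *
b,r=lp(79,.110); n=np.array([np.cos(np.radians(169)),np.sin(np.radians(169)),0])
env.goto(b+.036*n+[0,0,.09],r); env.close(10)
print(env.move_linear(b+.036*n,r,velocity=.12,max_force=12)); st('down')
print(env.move_linear(b+.002*n,velocity=.02,max_force=18)); st('push'); s=sensors.read_state()
print('dist',(s['tcp_pos']-b)@n)
env.move_linear(b+.040*n,velocity=.08); env.move_linear(b+.040*n+[0,0,.1],velocity=.2)
env.goto([0.6265,0.0937,0.30],down(0)); levers('w7.png'); st()
E
python3 k.py
```

```text
False
down t 43.59 [0.6122 0.2128 0.111 ] F [ 0.7 -0.  -0.2] w 0.0007 g 0.0
True
push t 44.63 [0.6281 0.2095 0.1094] F [-1.2  0.3 -0. ] w 0.0004 g 0.3
dist 0.019098649195561496
blue 1112 radial 79.62281154023805 line 79.360565
red 763 radial 116.55406723504171 line 116.9319
t 46.39 [0.6254 0.0947 0.2971] F [ 0.1 -1.3 -0.3] w 0.0006 g 0.0
```

An 18 N push did not move the lever (79.5° before, 79.6° after), so it is on its hard stop. Handing in.

```bash
python3 -c "
from h import *
print(env.hand_in())"
```

```text
the job is handed in; nothing more can be done
None
```

The job is done and was handed in at about 46 s of the 72 s allowed: the blue lever stood on the red mark (within about 0.6°) while I pushed all three chips into the tray, the scraper is back upright within about 2 mm of its mat's middle, and the lever was then shut against its hard stop.

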